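# Slide the spacer plate under the clamp bridge to its stop

### The job

Push the flat aluminium spacer plate along the bench with the fingertips, lengthwise through the low clamp bridge from its open side, until its leading end sits square and fully home against the stop bar behind the bridge. Only push it: do not lift or tip it; leave everything else where it is, and finish clear of it.

Things in the scene. Friction and masses are not known exactly. Their poses are not given: they have to be found in the camera images.
- plate: loose flat aluminium plate, 120 mm long (its x), 92 mm wide (y), 10 mm thick, 0.24 to 0.4 kg, with two dark 12 mm screw holes on its long centre line. Origin: centre of its underside; z up. It starts flat on the bench before the bridge's open side, up to 50 mm off line and turned up to 20 degrees. It slides freely on the bench with friction only; either end may lead.
- fixture: steel clamp bridge fixed to the bench. Origin: on the bench under the beam's middle; +x is the way the plate slides in (from the open side, -x), y along the beam, z up. Beam: x -18 to 18 mm, y -78 to 78 mm, underside 15 mm, top 29 mm high; nuts on it reach 41 mm. Legs leave a passage y -52 to 52 mm; flared lead-ins before the legs begin at x = -39 mm.
- stop_face (a point): middle of the lower edge of the stop bar's face, on the bench 50 mm behind the bridge's origin (bridge x = +50 mm); same axes as the bridge. The bar is fixed, 144 mm long, 14 mm high, 16 mm thick. With the plate home its origin is 60 mm before this point, and its rear end sticks out 52 mm in front of the beam.
- bushing: round brass bushing standing upright, 32 mm across, 34 mm high; bystander beside the bridge. Origin: centre of its underside.
- nut: round steel collar nut lying flat, 34 mm across, 18 mm high; bystander beside the bridge (on either side). Origin: centre of its underside.
- block: steel block 50 x 25 x 25 mm; bystander behind the stop bar. Origin: centre of its underside.
- wrench: wrench, 190 mm long, lying on the bench; bystander. Origin: near its middle.
- chuck_key: T-shaped steel chuck key, 105 mm long, 90 mm cross handle, lying; bystander. Origin: near its middle.
- tub: open yellow tub with a paint brush in it, 110 mm across, brush reaching up about 190 mm; bystander. Origin: centre of its underside.
- oiler: grey plastic oil bottle, 52 mm across, 130 mm high; bystander. Origin: centre of its underside.
Things that resemble listed ones, but are neither listed nor needed, are in the scene too. Of the things that look like the plate, the middle-sized one is meant.

How it is judged:
By the outcome, as a careful person would: the job done as asked, in the order asked, and still so for the second after the job is handed in, with the robot touching nothing.
It also fails if it takes over 61 s, if anything falls off the work surface, if the arm or the gripper's body presses on something with over 40 N, if the wrist force passes 120 N, or if a joint passes its speed limit or range.

### The arm

A 7-joint arm with a two-finger parallel gripper is mounted at the origin on the work surface. World frame = base frame: x ahead of the robot, y to its left, z up, the work surface at z = 0. Lengths are in m, angles in rad, forces in N, time in s.
With the tool pointing down it reaches from about 0.425 to 0.925 m from the base axis. Payload 6.8 kg.
Tool frame: the origin (TCP) lies at the very end of the fingers, on their centre line; the grasp point (between the pads) lies 19 mm behind it; y points along the fingers, x is the direction in which the jaws open and shut, and the axes are right-handed (so a half turn about y gives the same grasp; the last joint's range is limited). The gripper opens to 85 mm and grips with 20 to 120 N. Pads are 22 mm wide; open, the fingers measure 114 mm over their backs; the gripper's body (76 mm by 85 mm) begins 54 mm behind the grasp point. The pads swing forward as they close: fully open they stand 13 mm farther back than shut.
Start: joints at [-1.42, 0.477, 0.022, 1.555, -0.011, 1.109, -0.083], TCP at [0.173, 0.653, 0.231] pointing down, gripper open.
Joint ranges: [-2.96, 2.96], [-0.34, 2.1], [-1.41, 1.46], [0.24, 2.44], [-1.37, 4.51], [0.17, 1.92], [-2.96, 2.96]. Speed limits (rad/s): [2.39, 2.39, 3.14, 3.14, 3.14, 3.14, 3.14].

### API

Orientations are given as a rotation vector (axis times angle).
In Python, from bench import r, imaging gives the robot as it stands.
- The arm moves only by the shell command python3 -m jog 'ROWS' [FORCE]. ROWS is text: rows parted by semicolons, each of 7 numbers parted by spaces: the turn, a rotation vector about the tool's x, y, z in degrees, then the shift along the tool's x, y, z in mm, then the opening, from 0 (shut) to 1 (fully open). A call has exactly 5 rows; each row shifts and turns the commanded pose from where the row before left it, along the tool's axes as they then stand; what a row does not reach is not made up. A row lasts 1/12 s, in which the tool goes at most 41.7 mm and 7.16 degrees, less where a joint would pass 70% of its speed; a pose out of reach is approached as far as the arm can. A call with a gripper value outside its range is refused whole. The fingers move at their own pace and stop on an object; FORCE is the grip in N (left out, the last holds). Time passes only in rows, so rows that do not move let the fingers close, or fill a call up. It gives the time, the measured TCP pose, the force and the opening at its end, in the units of the state.
- r.get_obs(): the state, without advancing time (a new reading comes with each control period).
- imaging.grab_frame(name): name is "side" or "top" or "wrist"; returns a dict with "color" (384x512x3 uint8, red, green, blue), "z_map" (384x512 float32, m along the optical axis (not along the pixel's ray), 0 where there is no reading), "fx", "fy", "cx", "cy" (pixels), "world_to_cam" (4x4, takes a point from world to camera coordinates); the wrist camera has in their place "hand_eye" (4x4, takes a point from camera to tool coordinates, whose origin is the TCP and whose axes are the tool frame's). Camera axes: x right, y up, looking along -z (the intrinsics and any distortion apply to the point x, -y, -z); pixel columns grow to the right and rows downward; lengths in m; the calibration is good to about 2 mm. A picture is of the moment at which its call begins: read the wrist's pose just before it.
- r.hand_in(): hands the job in, once; it reports no verdict.
The state is a dict: "clock": time; "joints": joint angles; "qvel": joint speeds; "tau": joint torques, N m; "tcp_pos": TCP position; "orientation": TCP orientation; "contact_force": force on the tool from outside, world axes, zero at the start; "moment": the same for the moment, N m; "grip_width": finger opening in m.
Only numpy, scipy, OpenCV 4.12 (cv2) and the standard library are available. Lean on these libraries where they do the work, as an engineer would, in place of code of your own. Each camera call takes 0.05 s, during which the arm holds its last target.

## Working session

There is one attempt and no reset: what is moved stays moved. The work goes in short steps, Python scripts to look and compute and a shell command to move; the robot and the scene stay as the last step left them, time stands still between calls to the robot, and variables do not carry over. Pictures are saved under pics/ and viewed, and the job is handed in when it is done.

```bash
ls; mkdir -p pics
python3 - <<'E'
from bench import r, imaging
import cv2, numpy as np, pickle
o=r.get_obs(); print({k:np.round(v,3).tolist() for k,v in o.items()})
for n in ["side","top"]:
    f=imaging.grab_frame(n); pickle.dump(f,open(f"pics/{n}0.pkl","wb"))
    cv2.imwrite(f"pics/{n}0.png",cv2.cvtColor(f["color"],cv2.COLOR_RGB2BGR))
    print(n,f.keys(),[f[k] for k in("fx","fy","cx","cy")]); print(np.round(f["world_to_cam"],3))
E
```

```text
pics
{'clock': 0.0, 'joints': [-1.42, 0.478, 0.022, 1.556, -0.012, 1.109, -0.083], 'qvel': [-0.001, 0.001, 0.0, -0.001, -0.001, -0.0, -0.0], 'tau': [0.0, -59.644, 1.608, -28.121, 0.012, 0.009, 0.0], 'tcp_pos': [0.173, 0.652, 0.23], 'orientation': [-1.322, -1.015, 1.018], 'contact_force': [-0.133, 0.763, -0.125], 'moment': [0.011, 0.023, 0.051], 'grip_width': 0.085}
side dict_keys(['color', 'z_map', 'fx', 'fy', 'cx', 'cy', 'world_to_cam']) [351.5897356756645, 351.5897356756645, 262.6664192111824, 189.12200624799738]
[[ 0.874 -0.485  0.021 -0.513]
 [ 0.272  0.525  0.807 -0.185]
 [-0.403 -0.699  0.591 -0.682]
 [ 0.     0.     0.     1.   ]]
top dict_keys(['color', 'z_map', 'fx', 'fy', 'cx', 'cy', 'world_to_cam']) [384.0170675185146, 384.0170675185146, 253.91435919732268, 198.57540167336055]
[[-0.002 -1.    -0.027  0.023]
 [ 0.984 -0.007  0.18  -0.579]
 [-0.18  -0.026  0.983 -0.985]
 [ 0.     0.     0.     1.   ]]
```

View pics/top0.png

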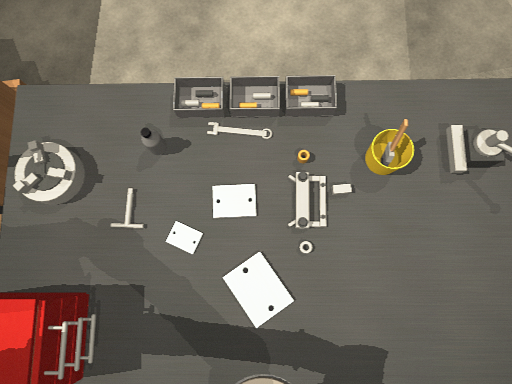

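View pics/side0.png

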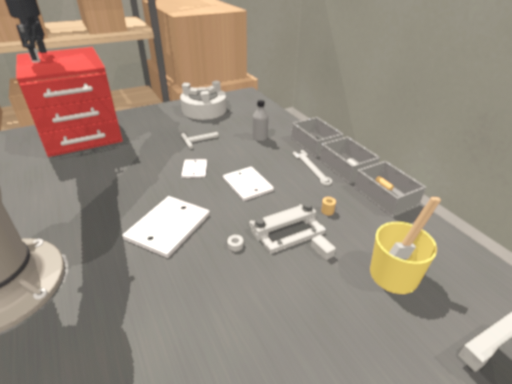

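```bash
cat > h.py <<'E'
import numpy as np, cv2
def cast(f,uv,z):
    uv=np.atleast_2d(uv).astype(float)
    d=np.stack([(uv[:,0]-f["cx"])/f["fx"],-(uv[:,1]-f["cy"])/f["fy"],-np.ones(len(uv))],1)
    T=np.linalg.inv(f["world_to_cam"]); D=d@T[:3,:3].T; o=T[:3,3]
    s=(z-o[2])/D[:,2]; return o+D*s[:,None]
def proj(f,p):
    p=np.atleast_2d(p); c=p@f["world_to_cam"][:3,:3].T+f["world_to_cam"][:3,3]
    return np.stack([f["cx"]+f["fx"]*c[:,0]/-c[:,2],f["cy"]+f["fy"]*c[:,1]/c[:,2]],1)
E
python3 - <<'E'
import pickle,cv2,numpy as np
from h import *
f=pickle.load(open("pics/top0.pkl","rb")); im=f["color"]
c=im[140:270,150:360]; cv2.imwrite("pics/crop0.png",cv2.resize(cv2.cvtColor(c,cv2.COLOR_RGB2BGR),None,fx=3.8,fy=3.8,interpolation=cv2.INTER_CUBIC))
m=(im.min(2)>185).astype(np.uint8)
cs,_=cv2.findContours(m,cv2.RETR_EXTERNAL,cv2.CHAIN_APPROX_NONE)
for k in cs:
    if cv2.contourArea(k)<60: continue
    w=cast(f,k[:,0],0.010)[:,:2].astype(np.float32)
    print(np.round(k[:,0].mean(0)),cv2.contourArea(k),[np.round(a,4) for a in cv2.minAreaRect(w)])
z=f["z_map"]; print("depth",z[201,234],z[201,303],z[200,322])
def pt(u,v):
    c=np.array([(u-f["cx"])/f["fx"],-(v-f["cy"])/f["fy"],-1,0])*z[v,u];c[3]=1
    return np.linalg.inv(f["world_to_cam"])@c
for p in [(234,201),(303,201),(322,200),(303,178),(303,224),(280,200)]: print(p,np.round(pt(*p)[:3],4))
E
```

```text
[258. 289.] 2726.0 [array([0.3403, 0.0124]), array([0.1611, 0.1241]), np.float64(34.6716)]
[305. 247.] 90.5 [array([ 0.452 , -0.1185]), array([0.0305, 0.0293]), np.float64(44.1182)]
[184. 237.] 660.5 [array([0.48  , 0.2174]), array([0.0849, 0.0639]), np.float64(65.0774)]
[127. 214.] 94.0 [array([0.5654, 0.375 ]), array([0.0831, 0.1097]), np.float64(84.8036)]
[322. 200.] 106.5 [array([ 0.5821, -0.1687]), array([0.0112, 0.08  ]), np.float64(88.0096)]
[341. 188.] 117.0 [array([ 0.6158, -0.2244]), array([0.0478, 0.023 ]), np.float64(89.5785)]
[234. 200.] 1294.0 [array([0.583, 0.079]), array([0.0914, 0.1211]), np.float64(2.3343)]
[ 49. 192.] 362.5 [array([0.6097, 0.6095]), array([0.0412, 0.1388]), np.float64(20.1518)]
[301. 197.] 407.5 [array([ 0.5915, -0.1129]), array([0.0334, 0.1431]), np.float64(88.7562)]
[ 56. 172.] 96.0 [array([0.6697, 0.5957]), array([0.0475, 0.0215]), np.float64(82.3287)]
[ 23. 173.] 277.0 [array([0.669 , 0.6948]), array([0.0887, 0.0662]), np.float64(19.2214)]
[ 66. 158.] 203.5 [array([0.712 , 0.5705]), array([0.0897, 0.0316]), np.float64(34.8964)]
[502. 135.] 66.5 [array([ 0.7657, -0.6861]), array([0.0279, 0.0273]), np.float64(83.4796)]
[487. 142.] 236.0 [array([ 0.7456, -0.6425]), array([0.0724, 0.0593]), np.float64(7.5659)]
[458. 147.] 356.0 [array([ 0.7331, -0.5595]), array([0.1308, 0.0289]), np.float64(0.0387)]
[240. 131.] 239.5 [array([0.792 , 0.0656]), array([0.1842, 0.0346]), np.float64(84.9899)]
depth 1.0834451 1.0572577 1.0746312
(234, 201) [0.581  0.0783 0.0081]
(303, 201) [ 0.5761 -0.1136  0.0288]
(322, 200) [ 0.5817 -0.1686  0.0108]
(303, 178) [ 0.6383 -0.114   0.0405]
(303, 224) [ 0.5115 -0.1112  0.0373]
(280, 200) [ 0.5838 -0.0515  0.0036]
```

View pics/crop0.png

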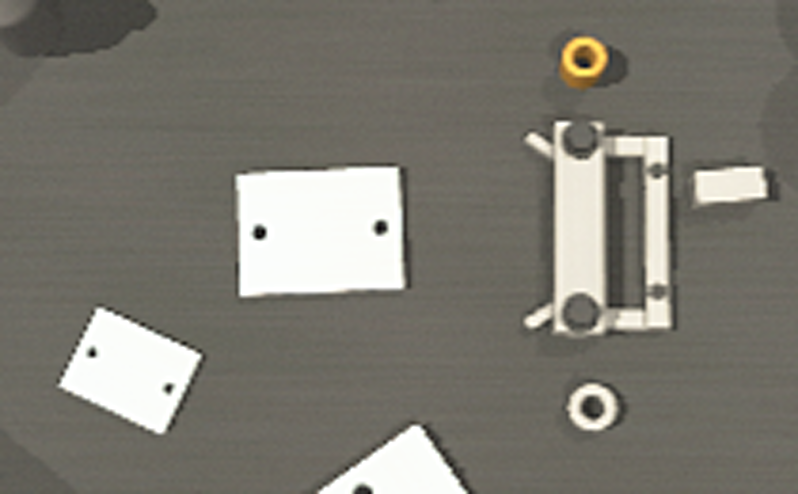

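```bash
cat > fx.py <<'E'
import pickle,cv2,numpy as np
from h import *
from scipy.spatial.transform import Rotation as R
f=pickle.load(open("pics/top0.pkl","rb")); z=f["z_map"]; im=f["color"]
v,u=np.mgrid[0:384,0:512]
c=np.stack([(u-f["cx"])/f["fx"]*z,-(v-f["cy"])/f["fy"]*z,-z,np.ones_like(z)],-1)
W=c@np.linalg.inv(f["world_to_cam"]).T
roi=(u>284)&(u<332)&(v>165)&(v<236)
for nm,lo,hi,pl in [("beam",.023,.034,.029),("nuts",.036,.05,.041),("bar",.009,.019,.014)]:
    m=(roi&(W[...,2]>lo)&(W[...,2]<hi)); 
    if nm=="bar": m&=(im.min(2)>150)&(u>312)
    m=m.astype(np.uint8)
    cs,_=cv2.findContours(m,cv2.RETR_EXTERNAL,cv2.CHAIN_APPROX_NONE)
    for k in cs:
        if cv2.contourArea(k)<20: continue
        w=cast(f,k[:,0],pl)[:,:2].astype(np.float32)
        print(nm,cv2.contourArea(k),k[:,0].mean(0),[np.round(a,4) for a in cv2.minAreaRect(w)],w.mean(0))
m=((im.min(2)>185)&(u>205)&(u<265)&(v>175)&(v<225)).astype(np.uint8)
k=max(cv2.findContours(m,0,1)[0],key=cv2.contourArea)
print("plate corners",np.round(cv2.boxPoints(cv2.minAreaRect(cast(f,k[:,0],.01)[:,:2].astype(np.float32))),4).tolist())
E
python3 fx.py
python3 - <<'E'
import pickle,cv2,numpy as np
f=pickle.load(open("pics/top0.pkl","rb"))
c=f["color"][160:240,275:345]; cv2.imwrite("pics/crop1.png",cv2.resize(cv2.cvtColor(c,cv2.COLOR_RGB2BGR),None,fx=7,fy=7,interpolation=cv2.INTER_CUBIC))
from bench import r
from scipy.spatial.transform import Rotation as R
print(np.round(R.from_rotvec(r.get_obs()["orientation"]).as_matrix(),3))
E
```

```text
beam 616.0 [301.83116883 196.48051948] [array([ 0.5812, -0.1095]), array([0.0359, 0.1546]), np.float64(88.4357)] [ 0.58920133 -0.11071654]
nuts 28.0 [302.16666667 221.55555556] [array([ 0.5181, -0.1089]), array([0.0169, 0.017 ]), np.float64(25.2507)] [ 0.51770526 -0.1087286 ]
nuts 26.5 [301.76190476 176.04761905] [array([ 0.6424, -0.1113]), array([0.0165, 0.02  ]), np.float64(88.676)] [ 0.64372784 -0.11071758]
bar 46.5 [320.22857143 222.6       ] [array([ 0.5195, -0.1578]), array([0.0335, 0.0222]), np.float64(89.7168)] [ 0.5178273  -0.16106422]
bar 113.5 [322.10769231 200.26153846] [array([ 0.5814, -0.1694]), array([0.0138, 0.0797]), np.float64(88.1158)] [ 0.5805245  -0.16834788]
bar 39.5 [318.67567568 178.62162162] [array([ 0.6399, -0.1604]), array([0.0312, 0.0202]), np.float64(89.5119)] [ 0.6424433  -0.16080846]
plate corners [[0.5349000096321106, 0.13760000467300415], [0.5397999882698059, 0.016599999740719795], [0.6310999989509583, 0.0203000009059906], [0.6262000203132629, 0.14139999449253082]]
[[ 0.256 -0.    -0.967]
 [ 0.967 -0.002  0.256]
 [-0.002 -1.    -0.   ]]
```

View pics/crop1.png

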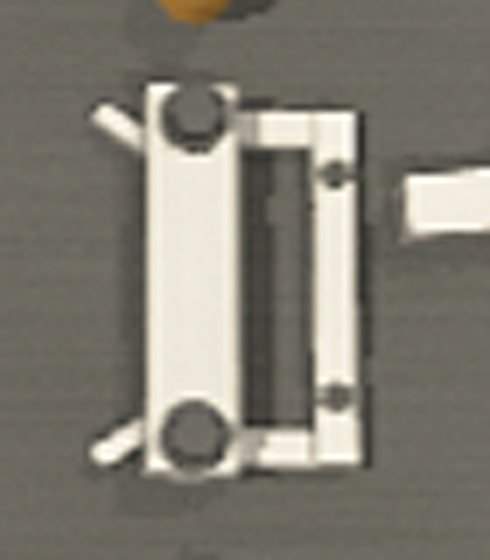

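```bash
cat >> fx.py <<'E'
r_=(u<110)&(v>285)&(W[...,0]<.45)&(z>0)
print("drawers zmax",W[r_][:,2].max(), W[r_][W[r_][:,2]>.08][:,:2].min(0),W[r_][W[r_][:,2]>.08][:,:2].max(0))
E
python3 fx.py|tail -1
```

```text
drawers zmax 0.24448740885295428 [0.12040814 0.42866114] [0.33099413 0.66566669]
```

```bash
python3 -m jog '0 0 0 0 -5 0 0.5;0 0 0 -10 -5 -15 0.5;0 0 0 -19 0 -30 0.5;0 0 0 -19 0 -30 0.5;0 0 0 -19 0 -30 0.5'
```

```text
clock: 0.52
tcp_pos: [0.2583, 0.5593, 0.2417]
orientation: [-1.321, -1.017, 1.016]
contact_force: [0.8, 0.6, -0.7]
grip_width: 0.0429
```

```bash
cat >> fx.py <<'E'
q=W[r_]; print(np.percentile(q[:,2],[50,90,99,99.9])); print(q[q[:,2]>.19][:5], (q[:,2]>.19).sum())
E
python3 fx.py|tail -7
```

```text
drawers zmax 0.24448740885295428 [0.12040814 0.42866114] [0.33099413 0.66566669]
[0.15583078 0.24023113 0.24232913 0.24352944]
[[0.33099413 0.59299665 0.19310132 1.        ]
 [0.33086471 0.58732131 0.19125955 1.        ]
 [0.33093604 0.5612457  0.19233945 1.        ]
 [0.33082789 0.55069852 0.19081328 1.        ]
 [0.33084809 0.50443145 0.19120533 1.        ]] 4712
```

```bash
cat >> fx.py <<'E'
t=q[q[:,2]>.235]; print("top extent",t[:,:2].min(0),t[:,:2].max(0))
E
python3 fx.py|tail -1
python3 - <<'E'
from bench import imaging
import cv2
f=imaging.grab_frame("side");cv2.imwrite("pics/s1.png",cv2.cvtColor(f["color"],cv2.COLOR_RGB2BGR))
f=imaging.grab_frame("wrist");cv2.imwrite("pics/w1.png",cv2.cvtColor(f["color"],cv2.COLOR_RGB2BGR))
E
```

```text
top extent [0.16145773 0.48333644] [0.33032064 0.56123463]
```

View pics/s1.png

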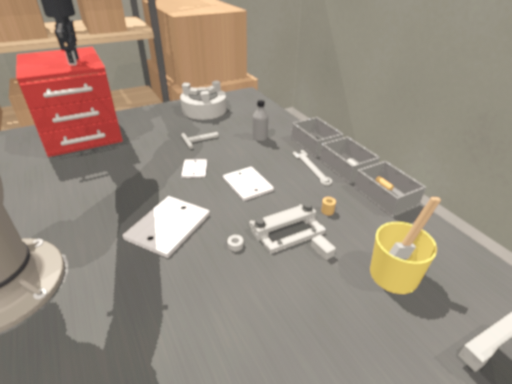

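View pics/w1.png

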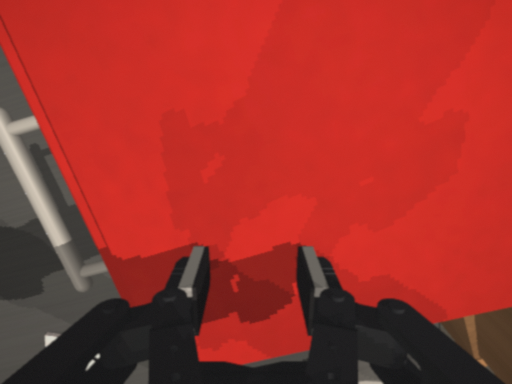

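The fingertips are level with the top of the red cabinet (0.24 m), directly over it, with no contact so far. I'll lift before moving on.

```bash
python3 -m jog '0 0 0 0 -30 0 0.5;0 0 0 0 -30 0 0.5;0 0 0 -19 0 -30 0.5;0 0 0 -19 0 -30 0.5;0 0 0 -19 0 -30 0.5' && python3 -m jog '0 0 0 -19 0 -30 0.5;0 0 0 -19 0 -30 0.5;0 0 0 -19 0 -30 0.5;0 0 0 -19 0 -30 0.5;0 0 0 -19 0 -30 0.5' && python3 -m jog '0 0 0 -19 0 -30 0.5;0 0 0 -19 0 -30 0.5;0 0 0 -19 0 -30 0.5;0 7 0 0 0 0 0.5;0 7 0 0 0 0 0.5' && python3 -m jog '0 7 0 0 0 0 0.5;0 7 0 0 0 0 0.5;0 7 0 0 0 0 0.5;0 7 0 0 0 0 0.5;0 7 0 0 0 0 0.5' &&  python3 -m jog '0 7 0 0 0 0 0.5;0 7 0 0 0 0 0.5;0 7 0 0 0 0 0.5;0 6.7 0 0 0 0 0.5;0 0 0 0 0 0 0.5'
```

```text
clock: 1.03
tcp_pos: [0.3302, 0.4819, 0.3024]
orientation: [-1.319, -1.019, 1.016]
contact_force: [1.6, 1.4, -0.6]
grip_width: 0.0426
clock: 1.45
tcp_pos: [0.4512, 0.3507, 0.3019]
orientation: [-1.32, -1.017, 1.016]
contact_force: [0.6, 0.4, 0.2]
grip_width: 0.0428
clock: 1.87
tcp_pos: [0.5246, 0.2708, 0.3018]
orientation: [-1.411, -0.823, 0.822]
contact_force: [0.2, 0.6, 0.6]
grip_width: 0.0428
clock: 2.28
tcp_pos: [0.5226, 0.274, 0.3017]
orientation: [-1.541, -0.353, 0.353]
contact_force: [0.2, -0.1, 0.2]
grip_width: 0.0427
clock: 2.7
tcp_pos: [0.5225, 0.2742, 0.3016]
orientation: [-1.57, 0.024, -0.024]
contact_force: [-0.2, -0.3, -0.7]
grip_width: 0.0428
```

```bash
python3 -m jog '0 0 0 23 0 -29 0.5;0 0 0 23 0 -29 0.5;0 0 0 23 0 -29 0.5;0 0 0 0 35 0 0.5;0 0 0 0 35 0 0.5' && python3 -m jog '0 0 0 0 35 0 0.5;0 0 0 0 35 0 0.5;0 0 0 0 35 0 0.5;0 0 0 0 35 0 0.5;0 0 0 0 35 0 0.5' && python3 -m jog '0 0 0 0 30 0 0.5;0 0 0 0 0 0 0.5;0 0 0 0 0 0 0.5;0 0 0 0 0 0 0.5;0 0 0 0 0 0 0.5'
python3 - <<'E'
from bench import imaging,r
import cv2,numpy as np
from scipy.spatial.transform import Rotation as R
o=r.get_obs();print(np.round(R.from_rotvec(o["orientation"]).as_matrix(),3))
f=imaging.grab_frame("side");cv2.imwrite("pics/s2.png",cv2.cvtColor(f["color"],cv2.COLOR_RGB2BGR))
f=imaging.grab_frame("wrist");cv2.imwrite("pics/w2.png",cv2.cvtColor(f["color"],cv2.COLOR_RGB2BGR))
E
```

```text
clock: 3.12
tcp_pos: [0.5925, 0.1824, 0.2331]
orientation: [-1.569, 0.017, -0.027]
contact_force: [0.5, 1.6, -2.4]
grip_width: 0.0427
clock: 3.53
tcp_pos: [0.5893, 0.1856, 0.0551]
orientation: [-1.57, 0.017, -0.018]
contact_force: [-0.2, 0.3, 0.1]
grip_width: 0.043
clock: 3.95
tcp_pos: [0.5911, 0.186, 0.0288]
orientation: [-1.569, 0.017, -0.023]
contact_force: [-0.0, 0.7, -0.2]
grip_width: 0.0427
[[ 1.     0.004  0.026]
 [-0.026  0.002  1.   ]
 [ 0.004 -1.     0.002]]
```

View pics/s2.png

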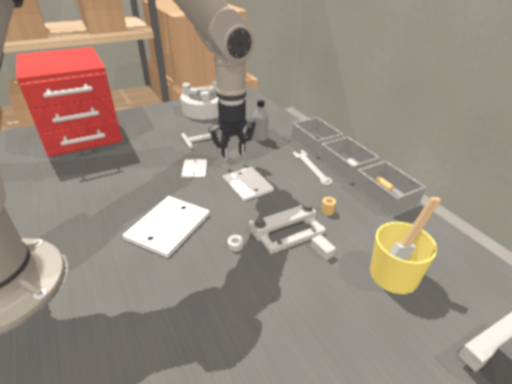

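View pics/w2.png

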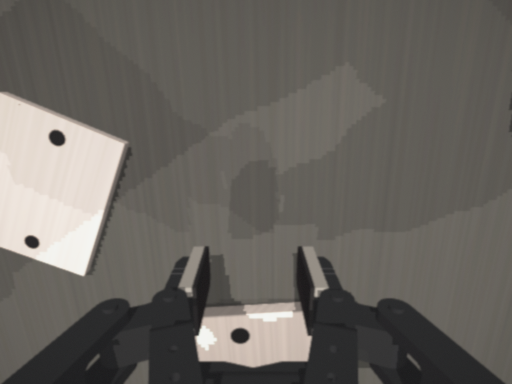

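Run:
```python
from bench import imaging,r
import numpy as np
f=imaging.grab_frame("wrist"); z=f["z_map"]; v,u=np.mgrid[0:384,0:512]
c=np.stack([(u-f["cx"])/f["fx"]*z,-(v-f["cy"])/f["fy"]*z,-z,np.ones_like(z)],-1)
T=(c@f["hand_eye"].T)[...,:3]*1000
m=(z>0)&(T[...,1]<12)&(abs(T[...,2])<30)&(abs(T[...,0])<60)
print(m.sum())
for s in(-1,1):
    q=T[m&(T[...,0]*s>0)]; print(np.round(np.percentile(q,[0,2,50,98,100],axis=0),1))
for p in [(205,250),(302,250),(196,260),(308,260)]: print(p,np.round(T[p[1],p[0]],1))
print("floor",T[150,250])
```

```text
29940
[[-60.  -87.7 -13. ]
 [-57.2 -85.2  -8.8]
 [-35.1 -63.2  11. ]
 [ -4.1 -13.7  17.1]
 [ -0.   -1.8  18.3]]
[[  0.2 -88.  -12.7]
 [  4.4 -85.3  -8.7]
 [ 35.7 -63.3  11.1]
 [ 58.  -13.7  17.1]
 [ 60.   -2.3  18.3]]
(205, 250) [-21.  -10.8  10.5]
(302, 250) [ 23.6 -10.   10.2]
(196, 260) [-23.4 -20.5  10.9]
(308, 260) [ 24.7 -20.2  10.8]
floor [-0.60129636 28.08592763 49.73328249]
```

```bash
python3 -m jog '0 0 0 -1 7 0 0.5;0 0 0 0 7 0 0.5;0 0 0 0 6 0 0.5;0 0 0 0 0 0 0.5;0 0 0 0 0 0 0.5' && python3 -m jog '0 0 0 0 1 0 0.5;0 0 0 0 1 0 0.5;0 0 0 0 1 0 0.5;0 0 0 0 0 0 0.5;0 0 0 0 0 0 0.5'&& python3 -m jog '0 0 0 0 1 0 0.5;0 0 0 0 1 0 0.5;0 0 0 0 1 0 0.5;0 0 0 0 0 0 0.5;0 0 0 0 0 0 0.5'
```

```text
clock: 4.52
tcp_pos: [0.5877, 0.1854, 0.0055]
orientation: [-1.571, 0.022, -0.02]
contact_force: [-0.2, -0.0, 0.3]
grip_width: 0.0428
clock: 4.93
tcp_pos: [0.5883, 0.1857, 0.0034]
orientation: [-1.571, 0.021, -0.021]
contact_force: [0.1, -0.9, -0.3]
grip_width: 0.0428
clock: 5.35
tcp_pos: [0.5882, 0.1856, 0.0002]
orientation: [-1.571, 0.021, -0.021]
contact_force: [-0.2, 0.4, -0.5]
grip_width: 0.0428
```

```bash
python3 -m jog '0 0 0 0 1 0 0.5;0 0 0 0 0 0 0.5;0 0 0 0 1 0 0.5;0 0 0 0 0 0 0.5;0 0 0 0 0 0 0.5'&& python3 -m jog '0 0 0 0 1 0 0.5;0 0 0 0 0 0 0.5;0 0 0 0 1 0 0.5;0 0 0 0 0 0 0.5;0 0 0 0 0 0 0.5'
```

```text
clock: 5.77
tcp_pos: [0.5883, 0.1856, -0.0017]
orientation: [-1.571, 0.021, -0.021]
contact_force: [-0.3, 0.1, 0.6]
grip_width: 0.043
clock: 6.18
tcp_pos: [0.5884, 0.1856, -0.0018]
orientation: [-1.57, 0.021, -0.021]
contact_force: [-6.8, -1.6, 19.0]
grip_width: 0.0424
```

Run:
```python
from bench import imaging,r
import cv2
f=imaging.grab_frame("side");im=cv2.cvtColor(f["color"],cv2.COLOR_RGB2BGR)[100:210,180:290]
cv2.imwrite("pics/s3.png",cv2.resize(im,None,fx=5,fy=5,interpolation=cv2.INTER_CUBIC))
```

```text
(no output)
```

View pics/s3.png

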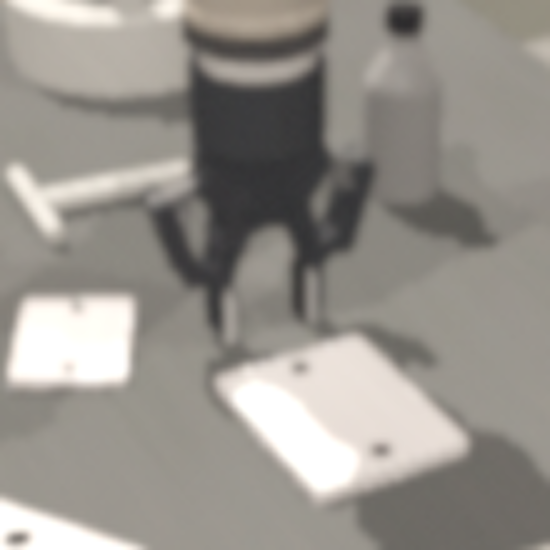

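```bash
python3 -m jog '0 0 0 0 -3 0 0.5;0 0 0 0 -3 0 0.5;0 0 0 0 0 -10 0.5;0 0 0 0 0 -10 0.5;0 0 0 0 0 -6 0.5' && python3 -m jog '0 0 0 0 0 -4 0.5;0 0 0 0 0 -4 0.5;0 0 0 0 0 -4 0.5;0 0 0 0 0 -5 0.5;0 0 0 0 0 -5 0.5'&& python3 -m jog '0 0 0 0 0 -5 0.5;0 0 0 0 0 -5 0.5;0 0 0 0 0 -4 0.5;0 0 0 0 0 -3 0.5;0 0 0 0 0 0 0.5'
cat > look.py <<'E'
import sys
from bench import imaging,r
import cv2,numpy as np
from h import *
f=imaging.grab_frame("top"); im=f["color"]; n=sys.argv[1]
c=cv2.cvtColor(im,cv2.COLOR_RGB2BGR)[130:260,190:350]
cv2.imwrite(f"pics/t{n}.png",cv2.resize(c,None,fx=4,fy=4,interpolation=cv2.INTER_CUBIC))
s=imaging.grab_frame("side")["color"]
c=cv2.cvtColor(s,cv2.COLOR_RGB2BGR)[130:270,190:350]
cv2.imwrite(f"pics/sd{n}.png",cv2.resize(c,None,fx=4,fy=4,interpolation=cv2.INTER_CUBIC))
E
python3 look.py 4
```

```text
clock: 6.65
tcp_pos: [0.5874, 0.157, 0.002]
orientation: [-1.572, 0.023, -0.022]
contact_force: [-0.3, -0.7, 0.4]
grip_width: 0.0426
clock: 7.07
tcp_pos: [0.587, 0.1377, 0.0022]
orientation: [-1.57, 0.02, -0.02]
contact_force: [-0.1, 2.1, -0.4]
grip_width: 0.0428
clock: 7.48
tcp_pos: [0.5865, 0.1194, 0.0023]
orientation: [-1.571, 0.022, -0.022]
contact_force: [-0.1, 0.1, 0.3]
grip_width: 0.0424
```

View pics/t4.png

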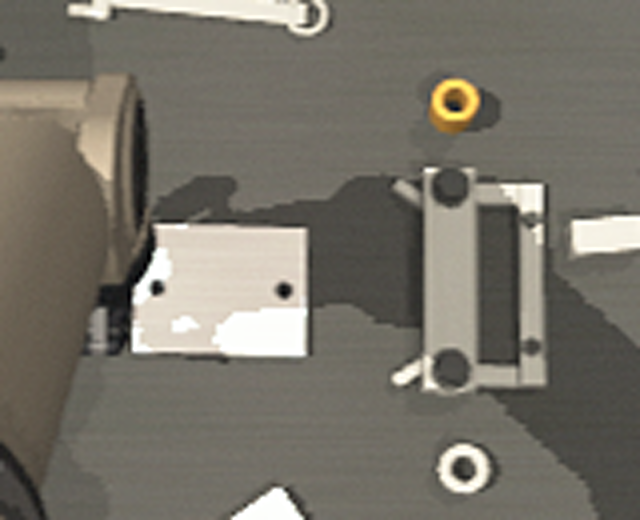

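View pics/sd4.png

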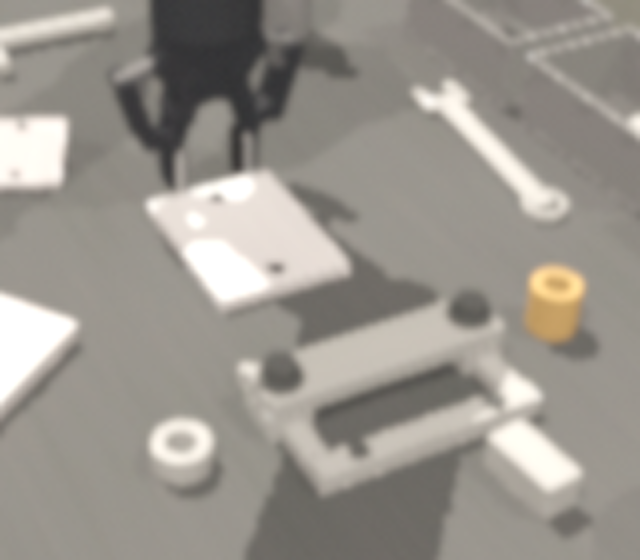

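Run:
```python
from bench import imaging
from h import *
f=imaging.grab_frame("top")
h=cast(f,[[190+157/4-.4,130+288/4-.4],[190+284/4-.4,130+290/4-.4]],.01);print(h)
e=cast(f,[[190+306/4-.4,130+228/4-.4],[190+307/4-.4,130+356/4-.4]],.01);print("front corners",e)
n=cast(f,[[190+452/4-.4,130+187/4-.4],[190+452/4-.4,130+368/4-.4]],.041);print("nuts",n, n.mean(0))
g=cast(f,[[190+400/4-.4,130+188/4-.4],[190+398/4-.4,130+377/4-.4]],.02);print("flare tips",g,g.mean(0))
```

```text
[[0.57906411 0.09267707 0.01      ]
 [0.57704164 0.00326757 0.01      ]]
front corners [[ 0.6214492  -0.0125217   0.01      ]
 [ 0.53026964 -0.01251344  0.01      ]]
nuts [[ 0.64284593 -0.11299643  0.041     ]
 [ 0.51757324 -0.10989067  0.041     ]] [ 0.58020959 -0.11144355  0.041     ]
flare tips [[ 0.64752998 -0.07872057  0.02      ]
 [ 0.51409599 -0.07485033  0.02      ]] [ 0.58081299 -0.07678545  0.02      ]
```

```bash
python3 -c "
from bench import r;import numpy as np;print(np.round(r.get_obs()['joints'],2))"
python3 -m jog '0 0 0 0 0 10 0.5;0 0 0 0 0 15 0.5;0 0 0 0 -30 0 0.5;0 0 0 0 -35 0 0.5;0 0 0 -20 0 -25 0.5' && python3 -m jog '0 0 0 -22 0 -25 0.5;0 0 0 -22 0 -25 0.5;0 0 0 -20 0 -24 0.5;0 0 0 0 0 0 0.5;0 0 0 0 0 0 0.5'
```

```text
[-0.56  0.68  0.34  1.91 -0.37  0.62 -0.01]
clock: 8.05
tcp_pos: [0.5738, 0.13, 0.073]
orientation: [-1.564, 0.004, -0.024]
contact_force: [2.1, 1.9, 0.0]
grip_width: 0.0425
clock: 8.47
tcp_pos: [0.4998, 0.0492, 0.0675]
orientation: [-1.57, 0.022, -0.021]
contact_force: [0.6, 1.3, -0.1]
grip_width: 0.0427
```

```bash
python3 -m jog '0 7 0 0 0 0 0.5;0 7 0 0 0 0 0.5;0 7 0 0 0 0 0.5;0 7 0 0 0 0 0.5;0 7 0 0 0 0 0.5' && python3 -m jog '0 7 0 0 0 0 0.5;0 7 0 0 0 0 0.5;0 7 0 0 0 0 0.5;0 7 0 0 0 0 0.5;0 7 0 0 0 0 0.5' && python3 -m jog '0 7 0 0 0 0 0.5;0 7 0 0 0 0 0.5;0 6 0 0 0 0 0.5;0 0 0 0 0 0 0.5;0 0 0 0 0 0 0.5'
cat > st.py <<'E'
from bench import r
import numpy as np
from scipy.spatial.transform import Rotation as R
o=r.get_obs();print(np.round(R.from_rotvec(o["orientation"]).as_matrix(),3),np.round(o["tcp_pos"],4),np.round(o["joints"],2),o["clock"])
E
python3 st.py
```

```text
clock: 8.88
tcp_pos: [0.5021, 0.0516, 0.0674]
orientation: [-1.511, 0.5, -0.502]
contact_force: [0.6, -0.3, 0.1]
grip_width: 0.0428
clock: 9.3
tcp_pos: [0.5021, 0.0516, 0.0674]
orientation: [-1.342, 0.969, -0.971]
contact_force: [-0.3, -0.4, -1.0]
grip_width: 0.0428
clock: 9.72
tcp_pos: [0.5015, 0.0508, 0.0671]
orientation: [-1.199, 1.224, -1.225]
contact_force: [-0.2, -0.0, -0.3]
grip_width: 0.0424
[[-0.02   0.001  1.   ]
 [-1.    -0.    -0.02 ]
 [ 0.    -1.     0.001]] [0.5015 0.0508 0.0671] [-0.86  0.58  0.83  2.13 -0.67  0.71 -1.17] 9.7167
```

```bash
python3 -m jog '0 0 0 2 30 0 0.5;0 0 0 0 25 0 0.5;0 0 0 0 5 0 0.5;0 0 0 0 5 0 0.5;0 0 0 0 0 0 0.5' && python3 -m jog '0 0 0 0 0 5 0.5;0 0 0 0 0 5 0.5;0 0 0 0 0 4 0.5;0 0 0 0 0 0 0.5;0 0 0 0 0 0 0.5'; python3 st.py
```

```text
clock: 10.13
tcp_pos: [0.5007, 0.0471, 0.0022]
orientation: [-1.197, 1.228, -1.227]
contact_force: [-0.6, 0.7, 0.8]
grip_width: 0.0426
clock: 10.55
tcp_pos: [0.5152, 0.0466, 0.0027]
orientation: [-1.196, 1.228, -1.229]
contact_force: [-0.8, 0.1, -0.1]
grip_width: 0.0428
[[-0.026  0.001  1.   ]
 [-1.     0.    -0.026]
 [-0.    -1.     0.001]] [0.5152 0.0466 0.0027] [-0.74  0.69  0.69  2.12 -0.79  0.61 -1.08] 10.55
```

```bash
python3 -m jog '0 0 0 0 0 3 0.5;0 0 0 0 0 3 0.5;0 0 0 0 0 3 0.5;0 0 0 0 0 2.5 0.5;0 0 0 0 0 0 0.5' && python3 -m jog '0 0 0 0 0 -4 0.5;0 0 0 0 0 -10 0.5;0 0 0 0 0 -15 0.5;0 0 0 0 0 -20 0.5;0 0 0 0 -30 0 0.5' && python3 look.py 5
```

```text
clock: 10.97
tcp_pos: [0.5263, 0.0462, 0.0022]
orientation: [-1.197, 1.229, -1.229]
contact_force: [-0.4, 0.5, 0.5]
grip_width: 0.0426
clock: 11.38
tcp_pos: [0.4691, 0.0475, 0.0289]
orientation: [-1.206, 1.237, -1.224]
contact_force: [-0.5, -0.5, -0.3]
grip_width: 0.043
```

View pics/t5.png

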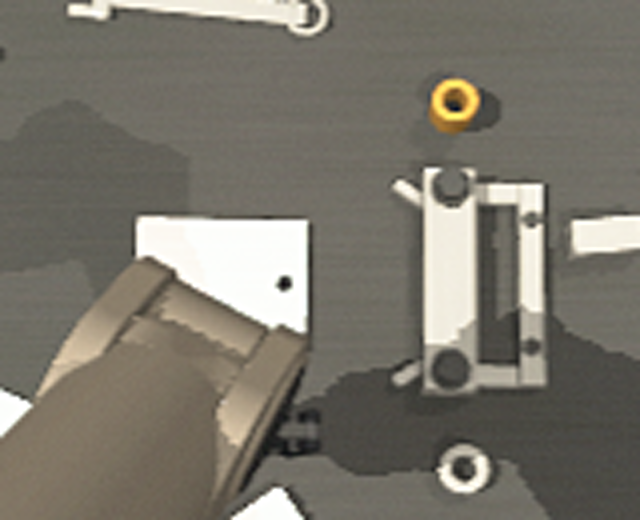

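```bash
python3 -m jog '0 -7 0 0 -40 0 0.5;0 -7 0 0 0 0 0.5;0 -7 0 0 0 0 0.5;0 -7 0 0 0 0 0.5;0 -7 0 0 0 0 0.5' && python3 -m jog '0 -7 0 0 0 0 0.5;0 -7 0 0 0 0 0.5;0 -7 0 0 0 0 0.5;0 -7 0 0 0 0 0.5;0 -7 0 0 0 0 0.5' && python3 -m jog '0 -7 0 0 0 0 0.5;0 -7 0 0 0 0 0.5;0 -6 0 0 0 0 0.5;0 0 0 29 0 25 0.5;0 0 0 29 0 25 0.5' && python3 -m jog '0 0 0 29 0 25 0.5;0 0 0 29 0 25 0.5;0 0 0 0 0 0 0.5;0 0 0 0 0 0 0.5;0 0 0 0 0 0 0.5'; python3 st.py
```

```text
clock: 11.9
tcp_pos: [0.4766, 0.0478, 0.0723]
orientation: [-1.432, 0.764, -0.764]
contact_force: [0.4, -0.2, 0.7]
grip_width: 0.0428
clock: 12.32
tcp_pos: [0.4765, 0.0476, 0.0721]
orientation: [-1.551, 0.29, -0.29]
contact_force: [0.3, 0.3, 0.2]
grip_width: 0.0428
clock: 12.73
tcp_pos: [0.5351, 0.0949, 0.0721]
orientation: [-1.57, 0.025, -0.022]
contact_force: [0.7, 0.1, 0.9]
grip_width: 0.0428
clock: 13.15
tcp_pos: [0.5946, 0.1437, 0.0716]
orientation: [-1.571, 0.022, -0.02]
contact_force: [-0.1, -1.2, 0.7]
grip_width: 0.0425
[[ 1.    -0.001  0.027]
 [-0.027 -0.001  1.   ]
 [-0.001 -1.    -0.001]] [0.5946 0.1437 0.0716] [-0.64  0.6   0.41  1.86 -0.33  0.76 -0.08] 13.15
```

```bash
python3 -m jog '0 0 0 -8 25 0 0.5;0 0 0 0 25 0 0.5;0 0 0 0 12 0 0.5;0 0 0 0 7 0 0.5;0 0 0 0 0 0 0.5' && python3 -m jog '0 0 0 0 0 -8 0.5;0 0 0 0 0 -8 0.5;0 0 0 0 0 -5 0.5;0 0 0 0 0 -5 0.5;0 0 0 0 0 -5 0.5' && python3 -m jog '0 0 0 0 0 -5 0.5;0 0 0 0 0 -5 0.5;0 0 0 0 0 -5 0.5;0 0 0 0 0 -3 0.5;0 0 0 0 0 0 0.5' && python3 look.py 6
```

```text
clock: 13.57
tcp_pos: [0.5864, 0.1435, 0.0022]
orientation: [-1.572, 0.024, -0.02]
contact_force: [-0.6, -0.0, -0.1]
grip_width: 0.0426
clock: 13.98
tcp_pos: [0.5876, 0.1136, 0.0042]
orientation: [-1.569, 0.02, -0.023]
contact_force: [-0.2, 2.8, 1.5]
grip_width: 0.0429
clock: 14.4
tcp_pos: [0.5863, 0.0944, 0.0033]
orientation: [-1.571, 0.022, -0.022]
contact_force: [-0.9, -0.0, 0.5]
grip_width: 0.0429
```

View pics/t6.png

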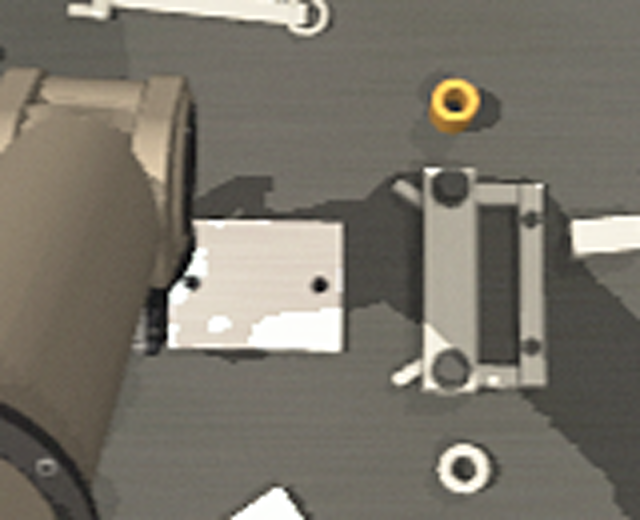

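```bash
cat > chk.py <<'E'
import sys
from bench import imaging
from h import *
f=imaging.grab_frame("top")
a=np.array([float(x) for x in sys.argv[1:]]).reshape(-1,2)
w=cast(f,np.stack([190+a[:,0]/4-.4,130+a[:,1]/4-.4],1),.01)
for p in w: print(np.round(p,4),"lateral off line mm", round(1000*(p[0]-(.5803+.025*(p[1]+.11))),1))
E
python3 chk.py 193 284 320 285 343.5 287
```

```text
[0.5818 0.0673 0.01  ] lateral off line mm -3.0
[ 0.5804 -0.022   0.01  ] lateral off line mm -2.1
[ 0.5789 -0.0385  0.01  ] lateral off line mm -3.2
```

```bash
python3 -m jog '0 0 0 0 0 -5 0.5;0 0 0 0 0 -5 0.5;0 0 0 0 0 -5 0.5;0 0 0 0 0 -5 0.5;0 0 0 0 0 -5 0.5' && python3 -m jog '0 0 0 0 0 -5 0.5;0 0 0 0 0 -5 0.5;0 0 0 0 0 -5 0.5;0 0 0 0 0 -5 0.5;0 0 0 0 0 -5 0.5' && python3 -m jog '0 0 0 0 0 -5 0.5;0 0 0 0 0 -5 0.5;0 0 0 0 0 -4 0.5;0 0 0 0 0 -3 0.5;0 0 0 0 0 0 0.5' && python3 look.py 7
```

```text
clock: 14.97
tcp_pos: [0.5855, 0.0699, 0.0032]
orientation: [-1.571, 0.021, -0.021]
contact_force: [-0.1, 1.5, -0.5]
grip_width: 0.0426
clock: 15.38
tcp_pos: [0.585, 0.0452, 0.0033]
orientation: [-1.571, 0.021, -0.021]
contact_force: [0.3, 1.4, 0.2]
grip_width: 0.0431
clock: 15.8
tcp_pos: [0.5846, 0.0275, 0.0034]
orientation: [-1.571, 0.022, -0.022]
contact_force: [0.2, -0.3, -0.4]
grip_width: 0.0427
```

View pics/t7.png

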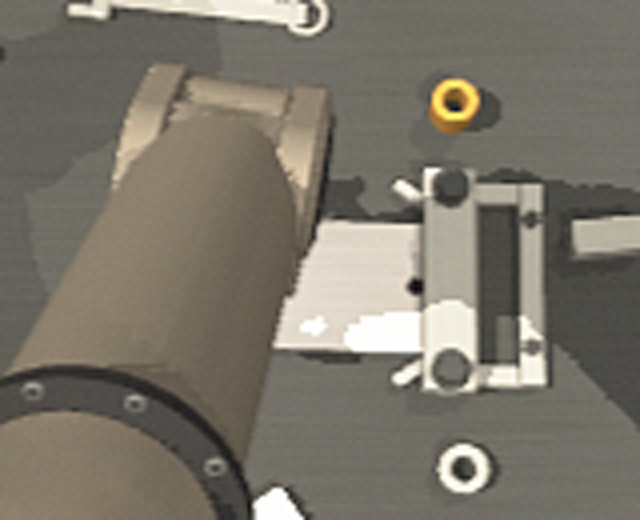

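View pics/sd7.png

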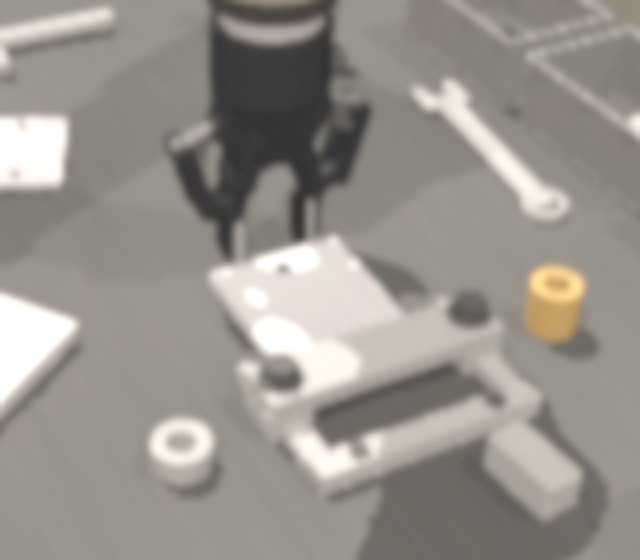

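```bash
python3 -m jog '0 0 0 0 0 -5 0.5;0 0 0 0 0 -5 0.5;0 0 0 0 0 -5 0.5;0 0 0 0 0 -5 0.5;0 0 0 0 0 -4 0.5' && python3 -m jog '0 0 0 0 0 -5 0.5;0 0 0 0 0 -5 0.5;0 0 0 0 0 -5 0.5;0 0 0 0 0 -4 0.5;0 0 0 0 0 -2 0.5' && python3 -m jog '0 0 0 0 0 -2 0.5;0 0 0 0 0 -1 0.5;0 0 0 0 0 -1 0.5;0 0 0 0 0 -1 0.5;0 0 0 0 0 0 0.5'&& python3 -m jog '0 0 0 0 0 -1 0.5;0 0 0 0 0 -1 0.5;0 0 0 0 0 -1 0.5;0 0 0 0 0 -1 0.5;0 0 0 0 0 0 0.5'
```

```text
clock: 16.32
tcp_pos: [0.5838, 0.0038, 0.0033]
orientation: [-1.571, 0.021, -0.021]
contact_force: [-1.0, 1.1, -0.4]
grip_width: 0.0428
clock: 16.73
tcp_pos: [0.5833, -0.0174, 0.0033]
orientation: [-1.571, 0.022, -0.022]
contact_force: [-0.4, 1.1, -0.2]
grip_width: 0.0429
clock: 17.15
tcp_pos: [0.5833, -0.0214, 0.0033]
orientation: [-1.571, 0.021, -0.021]
contact_force: [0.6, 0.5, 0.0]
grip_width: 0.0427
clock: 17.57
tcp_pos: [0.5831, -0.0257, 0.0033]
orientation: [-1.571, 0.021, -0.021]
contact_force: [-0.2, 0.6, -0.4]
grip_width: 0.0427
```

```bash
python3 -m jog '0 0 0 0 0 -1 0.5;0 0 0 0 0 -1 0.5;0 0 0 0 0 0 0.5;0 0 0 0 0 0 0.5;0 0 0 0 0 0 0.5' && python3 -m jog '0 0 0 0 0 -1 0.5;0 0 0 0 0 0 0.5;0 0 0 0 0 -0.5 0.5;0 0 0 0 0 0 0.5;0 0 0 0 0 0 0.5'
```

```text
clock: 17.98
tcp_pos: [0.5831, -0.0276, 0.0033]
orientation: [-1.571, 0.021, -0.021]
contact_force: [0.4, 0.9, 0.5]
grip_width: 0.043
clock: 18.4
tcp_pos: [0.583, -0.0288, 0.0033]
orientation: [-1.571, 0.021, -0.021]
contact_force: [0.5, 0.4, -0.4]
grip_width: 0.0427
```

```bash
python3 -m jog '0 0 0 0 0 -1 0.5;0 0 0 0 0 0 0.5;0 0 0 0 0 -0.5 0.5;0 0 0 0 0 0 0.5;0 0 0 0 0 0 0.5' && python3 -m jog '0 0 0 0 0 -1 0.5;0 0 0 0 0 0 0.5;0 0 0 0 0 0 0.5;0 0 0 0 0 0 0.5;0 0 0 0 0 0 0.5'; python3 look.py 8
```

```text
clock: 18.82
tcp_pos: [0.583, -0.0304, 0.0033]
orientation: [-1.571, 0.021, -0.021]
contact_force: [0.7, 1.3, 0.1]
grip_width: 0.0429
clock: 19.23
tcp_pos: [0.583, -0.0305, 0.0033]
orientation: [-1.57, 0.021, -0.02]
contact_force: [-0.7, 4.5, 0.6]
grip_width: 0.0428
```

View pics/t8.png

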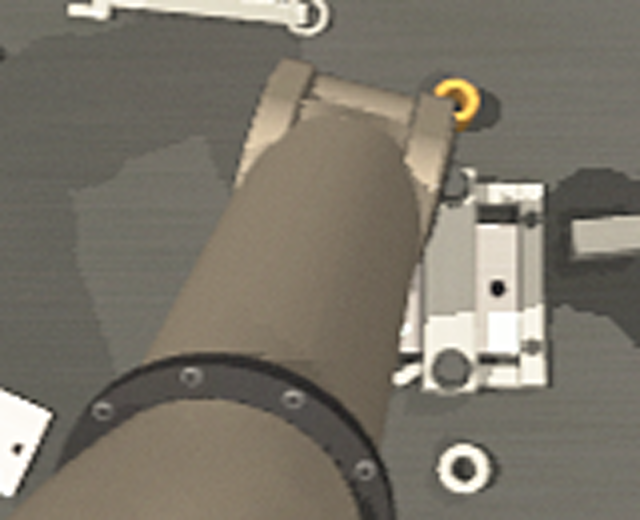

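View pics/sd8.png

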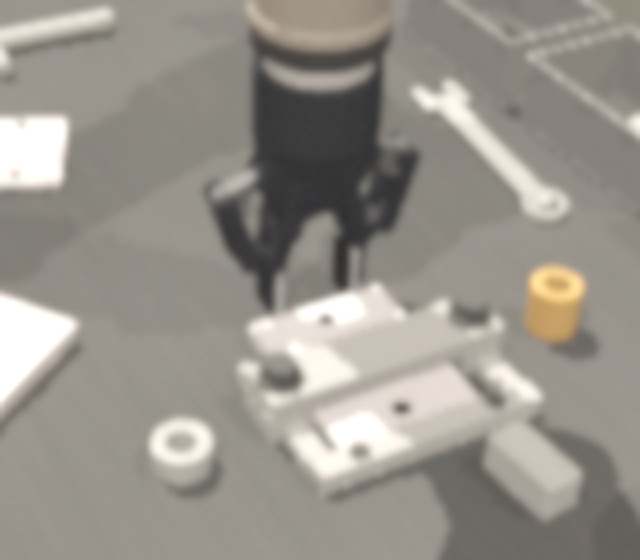

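Force is rising and the tool has stopped, so the plate has reached the stop. I'll press a little more to seat it square.

```bash
python3 -m jog '0 0 0 0 0 -0.5 0.5;0 0 0 0 0 0 0.5;0 0 0 0 0 -0.5 0.5;0 0 0 0 0 0 0.5;0 0 0 0 0 0 0.5' && python3 -m jog '0 0 0 0 0 -0.5 0.5;0 0 0 0 0 0 0.5;0 0 0 0 0 -0.5 0.5;0 0 0 0 0 0 0.5;0 0 0 0 0 0 0.5'; python3 st.py; python3 -c "
from bench import r;print(r.get_obs()['moment'])"
```

```text
clock: 19.75
tcp_pos: [0.5829, -0.0306, 0.0033]
orientation: [-1.569, 0.02, -0.02]
contact_force: [-0.9, 7.1, 0.8]
grip_width: 0.0429
clock: 20.17
tcp_pos: [0.5829, -0.0307, 0.0033]
orientation: [-1.568, 0.02, -0.019]
contact_force: [-1.0, 9.8, 1.7]
grip_width: 0.0426
[[ 1.    -0.001  0.025]
 [-0.025  0.003  1.   ]
 [-0.001 -1.     0.003]] [ 0.5829 -0.0307  0.0033] [-0.3   0.66  0.33  1.94 -0.36  0.6   0.24] 20.1667
[1.96276312 0.15392489 0.00934933]
```

```bash
python3 -m jog '0 0 0 0 0 -1 0.5;0 0 0 0 0 0 0.5;0 0 0 0 0 -1 0.5;0 0 0 0 0 0 0.5;0 0 0 0 0 0 0.5' && python3 -m jog '0 0 0 0 0 3 0.5;0 0 0 0 0 3 0.5;0 0 0 0 0 5 0.5;0 0 0 0 0 10 0.5;0 0 0 0 0 20 0.5' && python3 -m jog '0 0 0 0 -10 25 0.5;0 0 0 0 -30 25 0.5;0 0 0 0 -35 30 0.5;0 0 0 0 -20 30 0.5;0 0 0 0 0 30 0.5' && python3 look.py 9
```

```text
clock: 20.58
tcp_pos: [0.5827, -0.0308, 0.0033]
orientation: [-1.566, 0.019, -0.017]
contact_force: [-1.5, 12.4, 2.9]
grip_width: 0.0432
clock: 21.0
tcp_pos: [0.5841, 0.0026, 0.0035]
orientation: [-1.573, 0.024, -0.025]
contact_force: [-0.3, 0.5, -0.5]
grip_width: 0.0427
clock: 21.42
tcp_pos: [0.5907, 0.1443, 0.0996]
orientation: [-1.569, 0.016, -0.028]
contact_force: [1.3, -0.5, -0.9]
grip_width: 0.0427
```

View pics/t9.png

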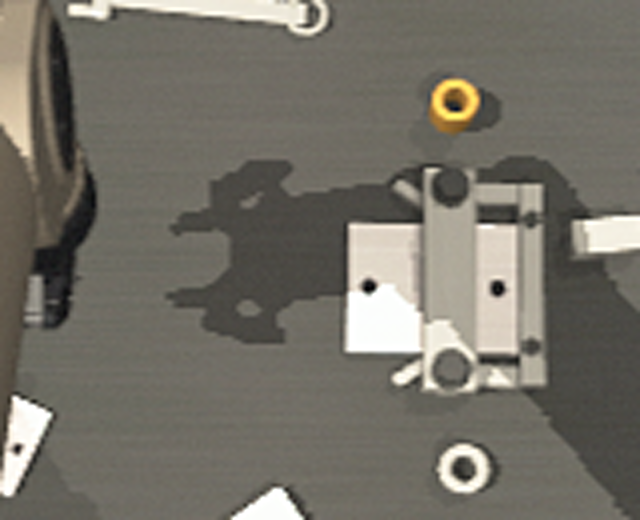

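View pics/sd9.png

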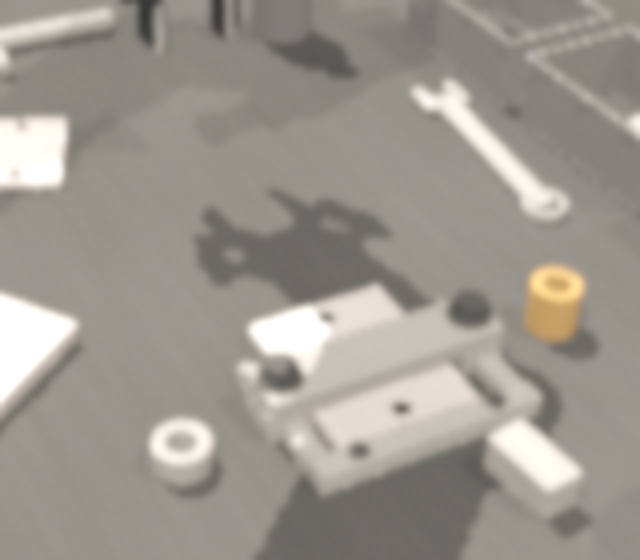

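Run:
```python
from bench import imaging
from h import *
f=imaging.grab_frame("top"); g=cv2.GaussianBlur(cv2.cvtColor(f["color"],cv2.COLOR_RGB2GRAY),(1,3),0).astype(float)
def edge(rows,u0,u1,z,sgn):
    P=[]
    for v in rows:
        d=sgn*np.diff(g[v,u0:u1]); i=int(d.argmax())
        if 0<i<len(d)-1:
            a,b,c=d[i-1:i+2]; s=.5*(a-c)/(a-2*b+c) if a-2*b+c else 0
        else: s=0
        P.append((u0+i+.5+s,v))
    w=cast(f,np.array(P),z); k=np.polyfit(w[:,0],w[:,1],1); r_=w[:,1]-np.polyval(k,w[:,0]); 
    m=abs(r_)<.0015; k=np.polyfit(w[m,0],w[m,1],1)
    return round(np.degrees(np.arctan(k[0])),2), round(float(np.polyval(k,.581)),4), round(r_[m].std()*1e3,2), m.sum()
print("plate rear",edge(range(188,217),272,283,.010,1))
print("beam front",edge(range(178,222),292,300,.029,1))
print("beam front-",edge(range(178,222),292,300,.029,-1))
print("beam back",edge(range(188,216),306,313,.029,1), edge(range(188,216),306,313,.029,-1))
print("bar back",edge(range(180,222),322,331,.014,-1))
print("bar front",edge(range(188,216),316,324,.014,1),edge(range(188,216),316,324,.014,-1))
cv2.imwrite("pics/z9.png",cv2.resize(cv2.cvtColor(f["color"],cv2.COLOR_RGB2BGR)[165:235,270:340],None,fx=8,fy=8,interpolation=cv2.INTER_CUBIC))
```

```text
plate rear (np.float64(-2.32), -0.0412, np.float64(0.35), np.int64(29))
beam front (np.float64(-0.97), -0.0942, np.float64(0.53), np.int64(44))
beam front- (np.float64(-0.78), -0.0896, np.float64(0.22), np.int64(22))Traceback (most recent call last):
  File "<stdin>", line 18, in <module>
  File "<stdin>", line 13, in edge
    raise TypeError("expected non-empty vector for x")
TypeError: expected non-empty vector for x
```

Run:
```python
from bench import imaging
from h import *
fs=imaging.grab_frame("side")
f=imaging.grab_frame("top"); g=cv2.cvtColor(f["color"],cv2.COLOR_RGB2GRAY).astype(float)
def edge(n,rows,u0,u1,z,sgn):
    P=[]
    for v in rows:
        d=sgn*np.diff(g[v,u0:u1]); d=np.clip(d,0,None)
        if d.max()<12: continue
        i=int(d.argmax()); lo,hi=max(0,i-1),min(len(d),i+2); 
        P.append((u0+.5+np.average(np.arange(lo,hi),weights=d[lo:hi]),v))
    w=cast(f,np.array(P),z)[:,:2].astype(np.float32)
    l=cv2.fitLine(w,cv2.DIST_HUBER,0,.0003,.0001).ravel()
    y=l[3]+(.581-l[2])*l[1]/l[0]; print(n,round(np.degrees(np.arctan(l[1]/l[0])),2),round(float(y),4),len(P))
edge("rear",range(188,217),272,283,.010,1)
edge("beam front above/below plate",list(range(176,185))+list(range(219,226)),292,300,.029,1)
edge("beam back",range(188,216),304,313,.029,1); edge("beam back-",range(188,216),304,313,.029,-1)
edge("bar back",range(178,224),322,331,.014,-1)
edge("gap bar/plate dark",range(188,216),315,324,.012,-1);edge("gap+",range(188,216),315,324,.014,1)
B=lambda f:cv2.cvtColor(f["color"],cv2.COLOR_RGB2BGR)
cv2.imwrite("pics/z9.png",np.hstack([cv2.resize(B(f)[175:228,276:334],(400,366),interpolation=cv2.INTER_CUBIC),cv2.resize(B(fs)[200:253,265:323],(400,366),interpolation=cv2.INTER_CUBIC)]))
```

```text
rear -2.89 -0.0414 29
beam front above/below plate -1.62 -0.0933 16
beam back -1.86 -0.1297 28
beam back- -27.74 -0.1402 5
bar back -1.18 -0.1772 46
gap bar/plate dark -2.09 -0.159 28
gap+ -1.98 -0.164 27
```

View pics/z9.png

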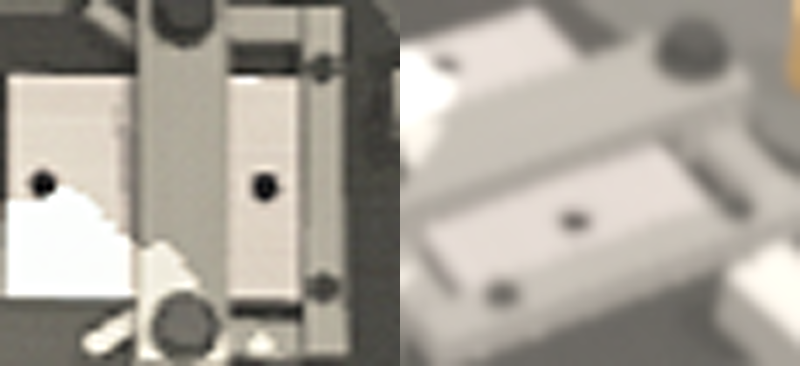

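```bash
python3 -m jog '0 0 0 0 -35 30 0.5;0 0 0 0 -35 30 0.5;0 0 0 0 -30 30 0.5;0 0 0 0 0 30 0.5;0 0 0 0 0 0 0.5'
python3 - <<'E'
from bench import imaging
from h import *
f=imaging.grab_frame("top"); im=f["color"]; g=cv2.cvtColor(im,cv2.COLOR_RGB2GRAY).astype(float)
def cen(u,v,z,r=4):
    p=g[v-r:v+r+1,u-r:u+r+1]; w=np.clip(np.median(p)*.85-p,0,None); y,x=np.mgrid[-r:r+1,-r:r+1]
    return cast(f,[[u+(w*x).sum()/w.sum(),v+(w*y).sum()/w.sum()]],z)[0]
a,b=cen(282,201,.01),cen(314,202,.01); d=b-a
print("holes",a,b,"spacing",np.linalg.norm(d),"heading deg",np.degrees(np.arctan2(d[0],-d[1])))
def edge(n,rows,u0,u1,z,sgn,T=False):
    G=g.T if T else g; P=[]
    for v in rows:
        d=np.clip(sgn*np.diff(G[v,u0:u1]),0,None)
        if d.max()<10: continue
        i=int(d.argmax()); lo,hi=max(0,i-1),min(len(d),i+2)
        q=u0+.5+np.average(np.arange(lo,hi),weights=d[lo:hi]); P.append((v,q) if T else (q,v))
    w=cast(f,np.array(P),z)[:,:2].astype(np.float32); l=cv2.fitLine(w,cv2.DIST_HUBER,0,.0003,.0001).ravel()
    ang=np.degrees(np.arctan(-l[0]/l[1])) if T else np.degrees(np.arctan(l[1]/l[0]))
    print(n,round(ang,2),len(P),l[2:])
edge("rear",range(188,216),272,283,.010,1)
edge("plate top edge (heading)",range(280,294),180,191,.010,1,True)
edge("plate bottom edge",range(279,288),213,223,.010,-1,True)
edge("beam back",range(188,216),304,313,.029,1)
edge("beam front",list(range(176,185))+list(range(219,226)),292,300,.029,1)
edge("bar back",range(178,224),322,331,.014,-1)
B=cv2.cvtColor(im,cv2.COLOR_RGB2BGR); cv2.imwrite("pics/z10.png",cv2.resize(B[170:233,270:340],None,fx=8,fy=8,interpolation=cv2.INTER_CUBIC))
E
```

```text
clock: 22.08
tcp_pos: [0.591, 0.2633, 0.189]
orientation: [-1.566, 0.014, -0.018]
contact_force: [-0.3, 0.9, -0.8]
grip_width: 0.0427
holes [ 0.57904532 -0.05613305  0.01      ] [ 0.57742141 -0.14609315  0.01      ] spacing 0.08997475094897442 heading deg -1.0341592502949082
rear -1.68 28 [ 0.58536124 -0.04188672]
plate top edge (heading) -0.92 14 [ 0.6242101  -0.07272183]
plate bottom edge -0.86 9 [ 0.53264594 -0.05887318]
beam back -1.79 28 [ 0.5746229 -0.1294823]
beam front -1.47 15 [ 0.5882157  -0.09366304]
bar back -1.39 46 [ 0.58698857 -0.17746541]
```

View pics/z10.png

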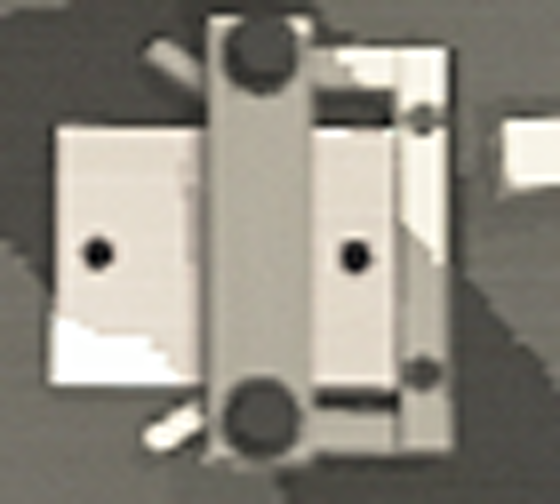

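```bash
python3 -m jog '0 0 0 0 0 0 0.5;0 0 0 0 0 0 0.5;0 0 0 0 0 0 0.5;0 0 0 0 0 0 0.5;0 0 0 0 0 0 0.5'; python3 -c "
from bench import r;print(r.get_obs()['qvel']);r.hand_in()"
```

```text
clock: 22.55
tcp_pos: [0.5908, 0.2551, 0.1874]
orientation: [-1.571, 0.023, -0.022]
contact_force: [-1.0, -0.4, 0.4]
grip_width: 0.0426
[-0.00552939 -0.00097007 -0.00425753 -0.00352067 -0.00281327  0.00252713
 -0.00114368]
the job is handed in; nothing more can be done
```

The middle-sized plate is through the bridge and home against the stop bar, and the job is handed in at about 22.6 s. I squared it with two half-open fingertips and nudged it about 5 mm sideways, because it was about 6 mm off line. Then I pushed it in until it stopped, pressed with about 12 N, and backed away.

**Seating:** the plate's leading end measures about 0.4 mm from the stop face, which is within calibration error. No gap shows in either the top or the side view.

**Squareness:** the measurements disagree slightly:
- The rear edge reads -1.7° against -1.4 to -1.8° for the bridge and bar, so it agrees.
- The line through the holes and the side edges read about -1.0°, which is 0.5° off and about the limit of what the pixels can resolve.
- Earlier rear-edge readings of -2.3 to -2.9° were taken with a shadow across the edge, and I discounted them.

**Bystanders:** the bushing, nut, block and wrench look unmoved in the pictures. I did not check the chuck key, tub or oiler at the end. The arm stopped about 19 cm above the bench, touching nothing.

**Near miss:** at the start the fingertips crossed the red cabinet almost level with its top. The readings showed no contact force there, and I raised the path.

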